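Unlock the cash box and hold the key turned

ROBOT

A 6-joint arm with a two-finger parallel gripper is mounted at the origin on the work surface; the furniture and walls round the work are solid. World frame = base frame: x ahead of the robot, y to its left, z up, the work surface at z = 0. Lengths are in mm, angles in degrees, forces in N, time in s.
With the tool pointing down it reaches from about 400 to 825 mm from the base axis. Payload 7 kg.
Tool frame: the origin (TCP) lies at the very end of the fingers, on their centre line; the grasp point (between the pads) lies 19 mm behind it; z points along the fingers, y is the line along which they close (so a half turn about z gives the same grasp; the last joint's range is limited). The gripper opens to 85 mm and grips with 20 to 120 N. Pads are 22 mm wide; open, the fingers measure 114 mm over their backs; the gripper's body (76 mm by 85 mm) begins 54 mm behind the grasp point. The pads swing forward as they close: fully open they stand 13 mm farther back than shut.
Start: joints at [84.574, 20.546, 0.682, 0, -70.136, -16.507], TCP at [252.132, 626.119, 231.302] pointing down, gripper open.
Joint ranges: [-176.03, 176.03], [-82.01, 121.73], [-58.28, 71.71], [-173.87, 95.51], [-174.79, -0.11], [-173.66, 173.66]. Speed limits (degrees/s): [136.94, 136.94, 172.46, 180, 180, 180].

INTERFACE

Orientations are given as a 3x3 rotation matrix whose columns are the frame's x, y, z axes.
In Python, from station import arm gives the robot as it stands. The module is installed in compiled form; this text tells all that it offers.
- The arm moves only by the tool carry_out, never from a script. Its argument "plan" is a list of rows, each a list of 3 entries, a list of its own where there are three numbers: the shift along the tool's x, y, z in mm, then the turn about the tool's z in degrees, then the opening, from 0 (shut) to 1 (fully open). A call has 1 to 20 rows; each row is the pose to reach, as a shift and turn from the pose commanded when the call began, along the tool's axes at that moment; what a row does not reach only later rows make up. A row lasts 1/8 s, in which the tool goes at most 62.5 mm and 10.7 degrees, less where a joint would pass 70% of its speed; a pose out of reach is approached as far as the arm can. A call with a gripper value outside its range is refused whole. The fingers move at their own pace and stop on an object; "force" is the grip in N (left out, the last holds). Time passes only in rows, so rows that repeat a pose let the fingers close. It gives the time, the measured TCP pose, the force, the opening and the grip force at its end, in the units of the state.
- arm.sense(): the state, without advancing time (a new reading comes with each control period).
- arm.capture(name): name is "scene" or "top" or "wrist"; returns a dict with "image" (480x640x3 uint8, red, green, blue), "range_z" (480x640 float32, mm along the optical axis (not along the pixel's ray), 0 where there is no reading), "fovy" (degrees; the focal length in pixels is half the picture's height over the tangent of half this angle, whatever the lens; pixels are square), "cx", "cy" (the principal point, pixels), "k1" (the pictures are not rectified: a ray, as slopes to the right and down, at radius r is drawn at 1 + k1 r^2 times it, then the intrinsics apply), "rvec" (rotation vector, rad) and "tvec" (3), from world to camera coordinates, as OpenCV has them. Camera axes: x right, y down, z forward; pixel columns grow to the right and rows downward; lengths in mm; the calibration is good to about 2 mm. A picture is of the moment at which its call begins.
- arm.job_done(): hands the job in; it is judged then, once.
The state is a dict: "time": time; "joint_positions": joint angles; "qd": joint speeds; "effort": joint torques, N m; "position": TCP position; "eef_rot": TCP orientation; "ft_force": force on the tool from outside, world axes, zero at the start; "ft_torque": the same for the moment, N m; "grip_width": finger opening in mm; "finger_force": force on a finger pad.
Only numpy, scipy, OpenCV 4.12 (cv2) and the standard library are available. Lean on these libraries where they do the work, as an engineer would, in place of code of your own. Each camera call takes 0.05 s, during which the arm holds its last target. There are 200 camera calls.

TASK

The key of the grey steel cash box stands in the little blue cup: pull it out, push it all the way down into the keyhole in the box's lid, wiggling it a little if the sticky lock catches, and turn it a quarter turn clockwise (seen from above) until it stops. The lock springs back when let go, so finish while still holding the key turned against its stop, so that I can lift the lid. Leave the cup standing and do not disturb the other things on the table.

Things in the scene. Friction and masses are not known exactly. Their poses are not given: they have to be found in the camera images.
- key: long steel key with a flat red head, 100 mm; origin at the middle of its tip, z towards the head. Its two bits at the tip are together 22 mm wide (x), 5 mm thick (y), 10 mm tall, edges rounded 1.5 mm; above them a 5 mm round shank (8 mm collar below the head). About 45 g. Works either way round (half a turn about z). At the start it hangs upright in the cup, tip 10 mm above the table, yaw varies
- key_head (a point): middle of the key's flat red plastic head, 80 mm from the tip, axes as key. The head runs from 60 to 100 mm above the tip, 34 mm wide along x and 9 mm thick along y: grip it across y. In the cup its lower edge rests on the rim, with about 2 mm play sideways
- key_cup: small blue ceramic cup, round, 47 mm wide and 70 mm tall, narrowing to 35 mm at the rim; the opening is 27 mm wide at the rim. Loose, about 0.3 kg. Origin at the centre of its underside
- cash_box: grey steel cash box, 160 mm (its x, front to back) by 240 mm (its y, side to side), lid top 85 mm above the table, too heavy to shift (fixed); origin at the centre of its underside, front towards -x. A handle folded flat on the lid behind the lock stands 10 mm above the lid
- keyhole (a point): centre of the key slot, at the top of the steel lock plate (46 by 40 mm) on the lid, 88 mm above the table, 35 mm in front of the box's centre; axes of the box. The slot is 24 mm along its x and 7 mm along its y (1 mm to spare each side of the key). The plate is 4 mm thick; the key can rock in it only about 5 degrees either way until its bits are below the plate; once turned there it is captive
- plug_floor (a point): bottom of the lock, 15.5 mm straight below keyhole: the key is home when its tip is here; only then can it turn. Above it lies the plug, top 5 mm below the plate's top, slotted like the plate. It sticks 9 to 12 degrees short of its rest, clockwise of the plate's slot: the key catches 5 to 8 mm deep, and slips on down when rocked a few degrees, mostly clockwise, and pressed lightly (7 N)
- lock_plug (a joint): angle of the plug, rad: 0 when its slot lies along the box's x, growing clockwise seen from above, with a stop at 1.45 (nearly a quarter turn). It starts between 0.15 and 0.21. The key turns it with some 5 degrees of free play; friction 0.06 N m, and a return spring that grows to 0.12 N m at the stop: let go, it springs back to about half way
- mandarin: a mandarin, 61 mm wide and 50 mm tall, loose, near the cup
- timer: kitchen timer with a red cap, 69 mm wide and 43 mm tall, loose, near the cup
- flower_mug: white mug with green leaves, 94 mm tall, loose, at the back
- travel_mug: orange travel mug with a black lid, 170 mm tall, 86 mm wide, loose, at the back
Not all that is in view belongs to the job. What is meant by the key is not yellow, and is the smaller of those in its own colour. Of the things that look like the key_cup, the smaller one is meant.

How it is judged (in metres and radians):
On the way, in this order (a step that is already met when the one before it is completed fails the run):
1. the key is pulled out of the cup, held in the fingers (z of key in the frame of key_cup above 0.071 m and contact force between the fingers and key above 1 N), for 0.1 s.
2. the key is fully home in the keyhole, not yet turned (z of key in the frame of keyhole below -0.0135 m and horizontal distance between key and keyhole below 0.004 m and value of joint lock_plug below 0.4 rad), for 0.1 s.
At the end, for the whole second after the job is handed in: The fingers still grip the key (more than 2 N), it is home in the lock (tip at least 12.5 mm below the plate's top, within 4 mm of the keyhole's axis, upright within 0.15 rad), and it holds the plug turned by more than 1.2 rad and still; the cup stands upright on the table (value of joint lock_plug above 1.2 rad and velocity of joint lock_plug below 0.1 rad/s and z of key in the frame of keyhole below -0.0125 m and horizontal distance between key and keyhole below 0.004 m and angle between the z axis of key and the z axis of keyhole, either way round below 0.15 rad and contact force between the fingers and key above 2 N and angle between key_cup's own z axis and vertical below 0.1 rad and height (world z) of key_cup below 0.01 m); the arm keeps its last pose, push and grip.
It fails at once if the cup is knocked over (angle between key_cup's own z axis and vertical above 0.5 rad).
It fails at once if the mandarin, the timer or one of the two mugs at the back is shifted by more than 4 cm (distance of any of mandarin, timer, flower_mug, travel_mug from where it was at the start of the episode above 0.04 m).
It also fails if it takes over 51 s, if anything falls off the work surface, if the arm or the gripper's body presses on something with over 40 N, if the wrist force passes 120 N, or if a joint passes its speed limit or range.

## Working session

There is one attempt and no reset: what is moved stays moved. The work goes in short steps, Python scripts to look and compute and a tool call to move; the robot and the scene stay as the last step left them, time stands still between calls to the robot, and variables do not carry over. Pictures are saved under pics/ and viewed, at most 10 in all, crops included, and the job is handed in when it is done.

Besides the shell and the picture viewer there is one more tool, called after "Request:" as name(argument=value, ...) on one line, values as JSON. carry_out: Moves the arm, as the interface text tells. Its arguments: {"type":"object","properties":{"plan":{"type":"array","items":{"type":"array"}},"force":{"type":"number"}},"required":["plan"]}

```bash
mkdir -p pics; cat > h.py <<'E'
import numpy as np, cv2
from station import arm
def cap(n):
    c=arm.capture(n); np.savez(f'{n}.npz',**c); return c
def load(n): return dict(np.load(f'{n}.npz'))
def save(img,name,s=1,box=None):
    if box: img=img[box[1]:box[3],box[0]:box[2]]
    img=cv2.resize(img,None,fx=s,fy=s,interpolation=cv2.INTER_CUBIC)
    cv2.imwrite(f'pics/{name}.png',img[:,:,::-1])
def K(c):
    f=240/np.tan(np.radians(float(c['fovy']))/2); return f,float(c['cx']),float(c['cy'])
def ray(c,u,v):
    f,cx,cy=K(c); k=float(c['k1'])
    p=cv2.undistortPoints(np.array([[[u,v]]],float),np.array([[f,0,cx],[0,f,cy],[0,0,1]]),np.array([k,0,0,0.]))[0,0]
    R=cv2.Rodrigues(np.array(c['rvec'],float))[0]; t=np.array(c['tvec'],float).ravel()
    return -R.T@t, R.T@np.array([p[0],p[1],1])
def atz(c,u,v,z):
    o,d=ray(c,u,v); return o+d*(z-o[2])/d[2]
def atd(c,u,v):
    o,d=ray(c,u,v); return o+d*float(c['range_z'][int(round(v)),int(round(u))])
def cloud(c):
    f,cx,cy=K(c); uu,vv=np.meshgrid(np.arange(640.),np.arange(480.))
    p=cv2.undistortPoints(np.stack([uu,vv],-1).reshape(-1,1,2),np.array([[f,0,cx],[0,f,cy],[0,0,1]]),np.array([float(c['k1']),0,0,0.])).reshape(480,640,2)
    R=cv2.Rodrigues(np.array(c['rvec'],float))[0]; t=np.array(c['tvec'],float).ravel()
    z=c['range_z'][...,None]; P=np.concatenate([p*z,z],-1)-t
    return P@R
E
python3 - <<'E'
from h import *
s=arm.sense();print(s['time'],s['eef_rot'],s['grip_width'])
for n in('scene','top','wrist'):
    c=cap(n); print(n,c['fovy'],c['k1'],c['tvec'])
a=load('scene')['image'];b=load('top')['image']
save(a,'s0',1.25);save(b,'t0',1.25)
E
```

```text
0.0 [[ 9.27565425e-01 -3.73660446e-01 -5.03500802e-04]
 [-3.73660768e-01 -9.27564132e-01 -1.55272927e-03]
 [ 1.13164226e-04  1.62839648e-03 -9.99998668e-01]] 85.52005723248858
scene 53.989588311079736 -0.08270196660909983 [454.45100415 314.99400063 707.1940218 ]
top 54.844611899129156 -0.049155444981331155 [ 79.8940659  561.88788321 905.18605703]
wrist 68.6940006017372 -0.033662073564531096 [674.26160265 -41.13290734 380.20144458]
```

View pics/s0.png

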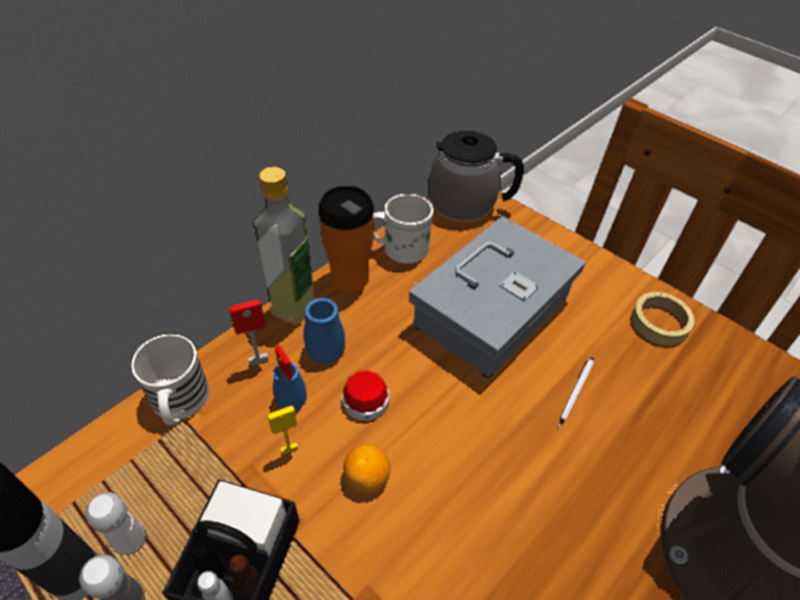

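View pics/t0.png

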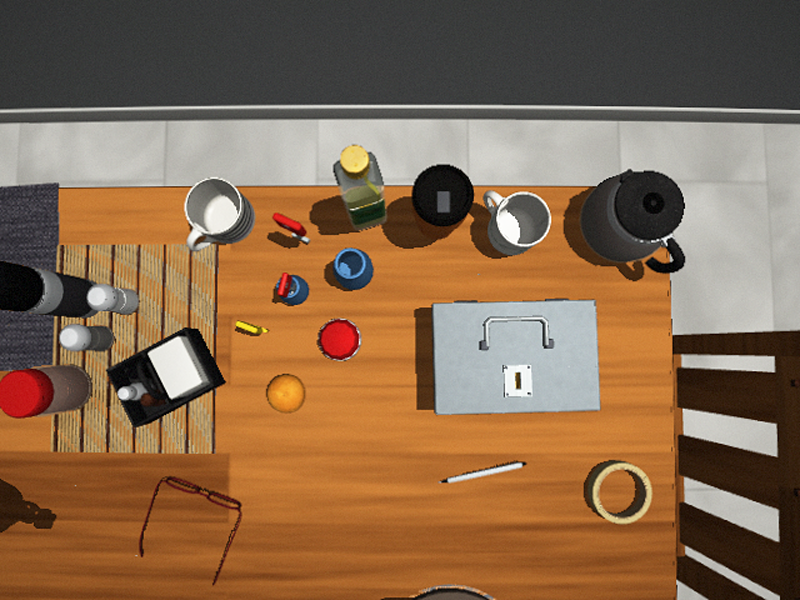

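The scene shows the small red key in the small blue cup (scene ~(285,370), top ~(287,287) in 1.25x pixels). A larger red key, a yellow key and a larger cup are decoys. The lock plate is at top ~(518,381).

```bash
python3 - <<'E'
from h import *
for n,bx in(('top',(218,210,250,250)),('scene',(215,270,250,335))):
    c=load(n);P=cloud(c);im=c['image'].astype(int)
    m=np.zeros((480,640),bool);m[bx[1]:bx[3],bx[0]:bx[2]]=1
    red=m&(im[...,0]>120)&(im[...,1]<70)&(im[...,2]<70)&(c['range_z']>0)
    q=P[red];print(n,len(q),q.mean(0),q.min(0),q.max(0))
    t=q[q[:,2]>np.percentile(q[:,2],60)];
    r=cv2.minAreaRect(t[:,:2].astype(np.float32));print(r, cv2.boxPoints(r))
    blue=m&(im[...,2]>im[...,0]+40);q=P[blue];print('blue',len(q),q.min(0),q.max(0),np.median(q,0))
c=load('top')
for u,v in[(518,381),(434,304),(594,299),(599,410),(435,413),(503,366),(532,366),(532,397),(503,397)]:
    print(u,v,atd(c,u/1.25,v/1.25),atz(c,u/1.25,v/1.25,85))
c=load('scene')
for u,v in [(519,286)]: print(atz(c,u/1.25,v/1.25,88))
for n,b in (('top',(210,200,260,255)),('top',(390,280,440,330)),('scene',(180,230,290,340)),('scene',(390,205,440,250))):pass
A=cv2.resize(load('top')['image'][200:260,205:265],(390,390),interpolation=2)
B=cv2.resize(load('top')['image'][280:330,390:440],(390,390),interpolation=2)
save(np.hstack([A,B]),'c1')
w=load('wrist')['image'];save(w,'w0')
E
```

```text
top 67 [591.65756566 250.08794623 109.0383456 ] [576.55896106 243.67056873 100.87168776] [607.78443998 256.34097469 112.4025043 ]
((591.4129638671875, 250.01905822753906), (7.110555648803711, 31.656530380249023), 75.40231323242188) [[575.1996  250.56775]
 [605.8342  242.58936]
 [607.62634 249.47037]
 [576.9917  257.44876]]
blue 234 [ 5.68669196e+02  2.27573647e+02 -1.90565232e-01] [610.67932972 281.64938238  73.80818803] [587.69522919 236.19695204  46.5149849 ]
scene 98 [599.2817805  247.74370489  95.42420568] [575.31909418 191.4612762   -1.26839931] [685.84013257 281.59412003 112.17590307]
((591.4114990234375, 251.13320922851562), (6.448557376861572, 31.697895050048828), 72.05973052978516) [[575.33997 252.94757]
 [605.4967  243.18382]
 [607.48303 249.31885]
 [577.3263  259.08258]]
blue 266 [173.48365902 182.77568364  10.05879753] [631.87109032 497.07004886 727.11423219] [575.05783201 249.00282501  48.2964811 ]
518 381 [449.28815358 -96.45834025  75.32930617] [449.87276543 -94.46071516  85.        ]
434 304 [563.73505151  29.01981727  84.55329367] [563.70256806  29.0475454   85.        ]
594 299 [ 578.13861205 -239.40705052   -0.60983407] [ 571.16578427 -210.13746345   85.        ]
599 410 [ 397.204539   -244.18579532   -0.99664772] [ 406.74243703 -214.35921812   85.        ]
435 413 [403.1625515   28.05701848  82.95514691] [403.39734876  28.18600843  85.        ]
503 366 [471.99291564 -72.35313784  85.72238324] [471.96791918 -72.48378372  85.        ]
532 366 [ 471.97383351 -114.73881822   88.28206884] [ 471.85984991 -115.49755321   85.        ]
532 397 [ 426.31763548 -114.98206041   84.76558481] [ 426.33826049 -114.92802547   85.        ]
503 397 [426.64036103 -71.74341937  86.62013915] [426.49811617 -72.03557846  85.        ]
[450.66839467 -89.97564841  88.        ]
```

View pics/c1.png

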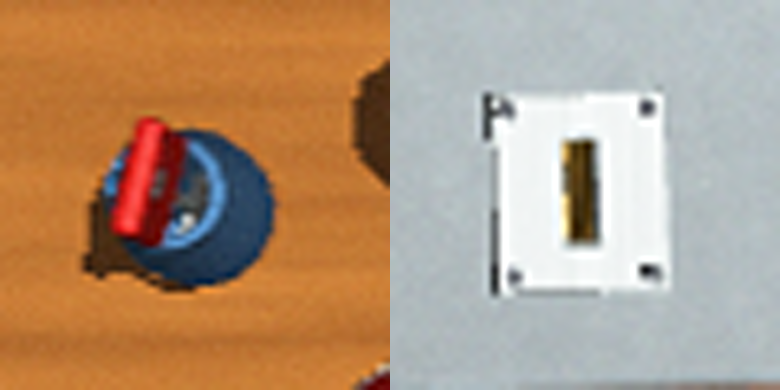

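View pics/w0.png

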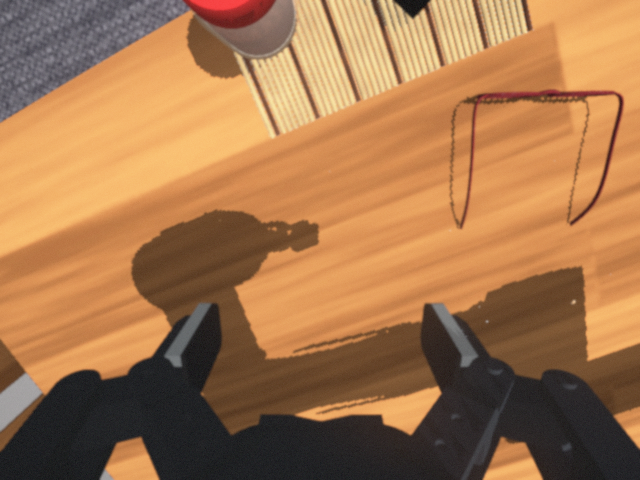

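Crops: the key head runs roughly along world x at about -15°. The lock slot lies along the box x, centred at crop (582,192), and the plate is clear. The wrist picture only shows table. Next: compute the approach.

```bash
cat >> h.py <<'E'
def delta(p,ya=None):
    """shift in tool axes + turn about tool z, to bring TCP to p and tool-y line to world angle ya (deg)"""
    s=arm.sense();R=np.array(s['eef_rot']);d=R.T@(np.array(p)-np.array(s['position']))
    a=np.degrees(np.arctan2(R[1,1],R[0,1])); t=0
    if ya is not None: t=-((ya-a+90)%180-90)
    print('shift',np.round(d,1),'turn',round(t,2),'yaw now',round(a,2),'tcp',np.round(s['position'],1),'F',np.round(s['ft_force'],1),np.round(s['ft_torque'],2),'t',s['time'])
def st():
    s=arm.sense();print('t',s['time'],'tcp',np.round(s['position'],2),'F',np.round(s['ft_force'],1),'M',np.round(s['ft_torque'],2),'w',round(s['grip_width'],2),'ff',s['finger_force'],'j',np.round(s['joint_positions'],1))
E
python3 - <<'E'
from h import *
P=cloud(load('top'));c=load('top');ok=c['range_z']>0
a=np.array([252,626]);b=np.array([591,250]);d=(b-a)/np.linalg.norm(b-a)
q=P[ok];r=q[:,:2]-a;s=r@d;l=abs(r@[-d[1],d[0]])
for i in range(0,560,60):
    m=(s>i)&(s<i+60)&(l<90);print(i,q[m,2].max() if m.any() else None)
m=ok&(abs(P[...,0]-591)<75)&(abs(P[...,1]-250)<75);m2=m&(P[...,2]>60)
ang=P[m2];print('near >120',(ang[:,2]>120).sum())
for u,v in[(336,268),(372,268),(352,250),(352,290),(290,213),(305,240)]:print(u,v,atd(c,u/1.25,v/1.25))
delta([591.5,250.3,190],74.5)
delta([591.5,250.3,76],74.5)
E
```

```text
0 10.773807328265612
60 11.266511020050615
120 89.28219935107786
180 97.71706425996707
240 127.5276290970528
300 88.48327835532615
360 101.54088908445426
420 105.292869716603
480 112.40250429589838
540 134.50901134300358
near >120 0
336 268 [616.33801673 173.81863713  93.46875939]
372 268 [627.42784344 124.47247598  11.44831691]
352 250 [643.02951461 150.32899676  93.94794977]
352 290 [592.62633422 157.37545964   2.08783755]
290 213 [719.85357279 260.13491243   3.14656284]
305 240 [672.96582649 233.1572394   13.38429056]
shift [455.2 221.4  40.9] turn -6.44 yaw now -111.94 tcp [252.  625.8 230.6] F [-0.6  0.3  0.9] [-0.   -0.01 -0.01] t 0.15
shift [455.2 221.3 154.9] turn -6.44 yaw now -111.94 tcp [252.  625.8 230.6] F [-0.6  0.3  0.9] [-0.   -0.01 -0.01] t 0.15
```

Request:
carry_out(plan=[[[57,28,0],-2,0.5],[[114,55,0],-4,0.5],[[171,83,0],-6.4,0.5],[[228,111,0],-6.4,0.5],[[285,138,0],-6.4,0.5],[[342,166,0],-6.4,0.5],[[399,194,10],-6.4,0.5],[[445,216,25],-6.4,0.5],[[455.2,221.4,41],-6.4,0.5],[[455.2,221.4,41],-6.4,0.5],[[455.2,221.4,41],-6.4,0.5]])

```text
time: 1.52
position: [591.3, 251.8, 190.8]
eef_rot: [[0.964, -0.267, 0.0], [-0.267, -0.964, 0.0], [0.0, -0.0, -1.0]]
ft_force: [-0.5, -0.4, 0.1]
grip_width: 42.6
finger_force: 0.0
```

```bash
python3 - <<'E'
from h import *
st();c=cap('wrist');save(c['image'],'w1');delta([591.5,250.3,76],74.5)
E
```

```text
t 1.525 tcp [591.33 251.75 190.82] F [-0.5 -0.4  0.1] M [ 0.05 -0.02 -0.01] w 42.57 ff 0.0 j [ 40.4  19.1  -6.9   0.  -64.   34.1]
shift [  0.5   1.8 115.2] turn 0.06 yaw now -105.44 tcp [591.3 252.1 191.2] F [0.2 0.2 1.1] [ 0.01 -0.01 -0.02] t 1.575
```

View pics/w1.png

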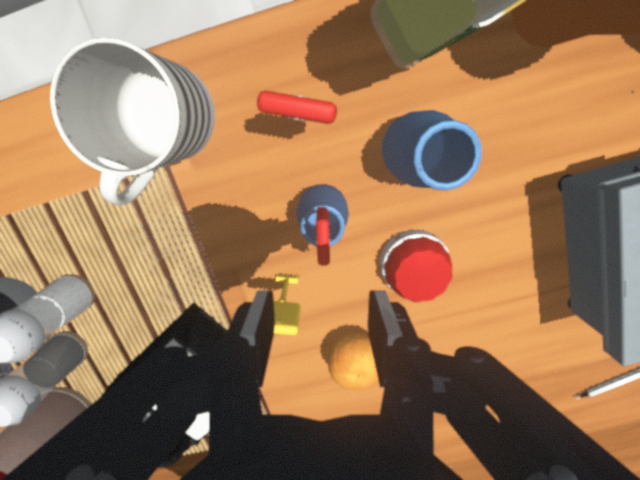

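The wrist picture shows the key head upright at pixels (323,209)–(323,262), parallel to the finger plane.

```bash
python3 - <<'E'
from h import *
c=load('wrist');P=cloud(c);im=c['image'].astype(int)
m=np.zeros((480,640),bool);m[195:275,305:345]=1
red=m&(im[...,0]>90)&(im[...,1]<60)&(im[...,2]<60)&(c['range_z']>0)
q=P[red];print(len(q),q[:,2].max());t=q[q[:,2]>105.5]
print(t.mean(0),cv2.minAreaRect(t[:,:2].astype(np.float32)))
vs,us=np.where(red);print(us.min(),us.max(),vs.min(),vs.max())
print(atz(c,323,208,110),atz(c,323.3,263,110),atz(c,323,236,110))
delta([591.5,250.3,76],74.5)
E
```

```text
274 111.24950402512158
[587.56869976 251.22591418 109.25861467] ((594.37109375, 249.61077880859375), (6.821214199066162, 31.335283279418945), 76.23139953613281)
317 328 209 263
[616.80625438 243.13234449 110.        ] [579.38425824 253.23397129 110.        ] [598.26727023 248.24294697 110.        ]
shift [  0.5   1.8 115.2] turn 0.06 yaw now -105.44 tcp [591.3 252.1 191.2] F [0.2 0.2 1.1] [ 0.01 -0.01 -0.02] t 1.575
```

Request:
carry_out(plan=[[[1.5,2,30],-0.4,0.5],[[1.5,2,60],-0.4,0.5],[[1.5,2,85],-0.4,0.5],[[1.5,2,105],-0.4,0.5],[[1.5,2,115],-0.4,0.5],[[1.5,2,115],-0.4,0.5],[[1.5,2,115],-0.4,0.3],[[1.5,2,115],-0.4,0.2],[[1.5,2,115],-0.4,0],[[1.5,2,115],-0.4,0],[[1.5,2,115],-0.4,0],[[1.5,2,115],-0.4,0]], force=60)

```text
time: 3.08
position: [593.0, 248.6, 76.0]
eef_rot: [[0.965, -0.261, 0.001], [-0.261, -0.965, 0.0], [0.001, -0.001, -1.0]]
ft_force: [-0.8, -0.1, 5.4]
grip_width: 8.2
finger_force: 59.6
```

```bash
python3 - <<'E'
from h import *
st();c=cap('wrist');save(c['image'],'w2')
E
```

```text
t 3.075 tcp [593.03 248.58  76.01] F [-0.8 -0.1  5.4] M [0.05 0.4  0.04] w 8.17 ff 59.61119055747986 j [ 40.1  25.1 -14.3   0.  -50.5  34.8]
```

View pics/w2.png

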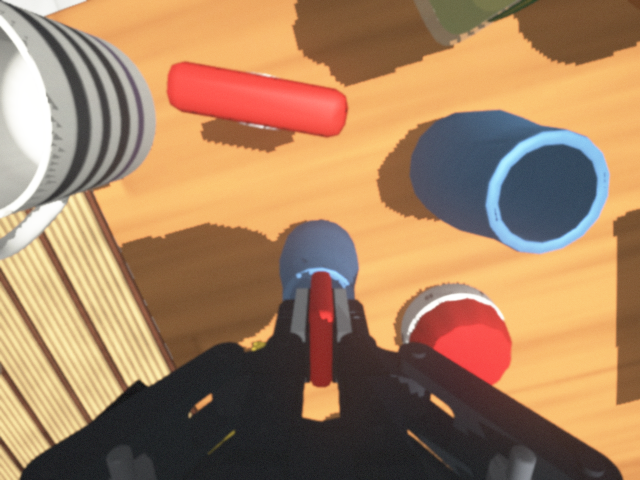

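The key head is centred between the pads (px (320,330)) with the cup still standing. Lift straight up.

Request:
carry_out(plan=[[[0,0,-5],0,0],[[0,0,-12],0,0],[[0,0,-22],0,0],[[0,0,-35],0,0],[[0,0,-50],0,0],[[0,0,-70],0,0],[[0,0,-95],0,0],[[0,0,-125],0,0],[[0,0,-150],0,0],[[0,0,-160],0,0],[[0,0,-160],0,0]])

```text
time: 4.5
position: [592.7, 248.5, 236.0]
eef_rot: [[0.965, -0.261, 0.001], [-0.261, -0.965, 0.001], [0.001, -0.001, -1.0]]
ft_force: [-0.7, -0.9, -0.1]
grip_width: 8.0
finger_force: 59.0
```

```bash
python3 - <<'E'
from h import *
st();c=cap('scene');d=cap('top')
A=cv2.resize(c['image'][150:350,180:330],(450,600),interpolation=2)
B=cv2.resize(d['image'][150:350,180:297],(350,600),interpolation=2)
save(np.hstack([A,B]),'l1')
delta([450,-94,170],90)
E
```

```text
t 4.5 tcp [592.67 248.51 235.98] F [-0.7 -0.9 -0.1] M [-0.01  0.05 -0.04] w 8.05 ff 59.029861092567444 j [ 40.1  17.3  -3.4  -0.  -69.2  34.8]
shift [-47.7 367.3  64.7] turn -15.14 yaw now -105.14 tcp [592.1 248.1 234.3] F [ 0.2 -0.2  0.4] [-0.04 -0.03  0.1 ] t 4.6
```

View pics/l1.png

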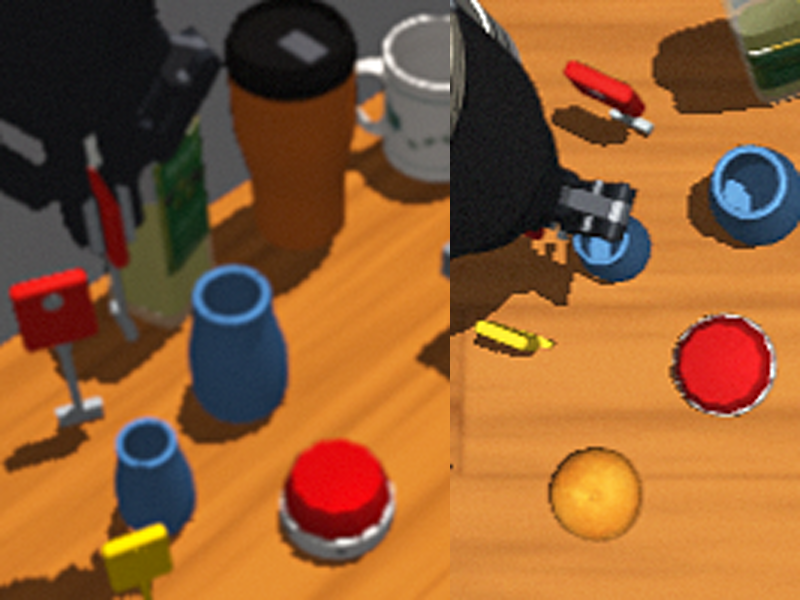

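The crop shows the key hanging in the fingers and the blue cup standing empty at left-crop (150,480). Move over the lock.

Request:
carry_out(plan=[[[-7,52,0],-3,0],[[-14,105,0],-6,0],[[-20,157,0],-9,0],[[-27,210,0],-12,0],[[-34,262,0],-15.1,0],[[-41,315,5],-15.1,0],[[-46,352,20],-15.1,0],[[-47.7,366,40],-15.1,0],[[-47.7,367.3,52],-15.1,0],[[-47.7,367.3,55],-15.1,0],[[-47.7,367.3,55],-15.1,0]])

```text
time: 5.98
position: [451.1, -93.2, 180.3]
eef_rot: [[1.0, 0.0, -0.0], [0.0, -1.0, -0.0], [-0.0, 0.0, -1.0]]
ft_force: [0.2, 0.1, 0.4]
grip_width: 8.2
finger_force: 58.9
```

```bash
python3 - <<'E'
from h import *
st();c=cap('scene');d=cap('top');w=cap('wrist')
A=cv2.resize(c['image'][130:280,360:480],(480,600),interpolation=2)
B=cv2.resize(w['image'][200:460,250:390],(320,594),interpolation=2)
B=np.vstack([B,np.zeros((6,320,3),np.uint8)])
save(np.hstack([A,B]),'k1')
for n in(c,d,w):
    R=cv2.Rodrigues(np.array(n['rvec'],float))[0];print(-R.T@np.array(n['tvec']).ravel())
delta([450,-94,170],90)
E
```

```text
t 5.975 tcp [451.09 -93.2  180.28] F [0.2 0.1 0.4] M [-0.02  0.03  0.05] w 8.17 ff 58.91391634941101 j [ 12.9   2.5 -29.6   0.  -57.9  77.1]
[173.48365902 497.07004886 727.11423219]
[501.54543461  82.10536115 939.77323839]
[532.48531186 -93.38254195 323.15311223]
shift [-1.2  0.8 10.7] turn 0.02 yaw now -89.98 tcp [451.2 -93.2 180.7] F [-0.2 -1.  -0.1] [-0.01  0.02 -0.02] t 6.125
```

View pics/k1.png

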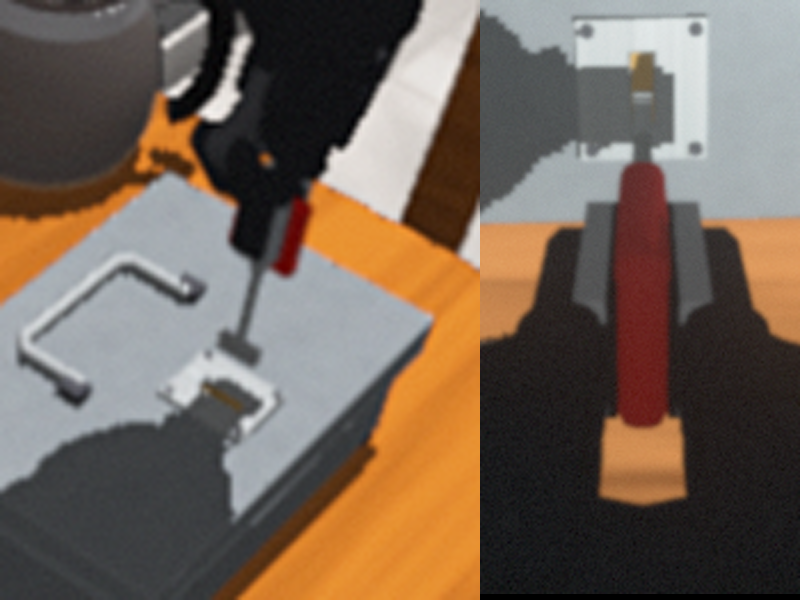

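Scene crop: bits at (240,347), shank up to (262,262), lock plate below it. Wrist crop: bits at (642,98) and plate corners (574,16)–(708,157), laterally in line.

```bash
python3 - <<'E'
from h import *
c=load('scene');w=load('wrist');t=load('top')
S=lambda x,y:(360+x/4-.4,130+y/4-.4); W=lambda x,y:(250+(x-480)/2.286-.3,200+y/2.286-.3)
print('plate wrist');q=[atz(w,*W(*p),88) for p in((574,16),(708,16),(708,157),(574,157))]
for i in q:print(i.round(1))
print('mean',np.mean(q,0).round(1),'slot far end',atz(w,*W(642,52),88).round(1))
# scene plate corners
q=[atz(c,*S(*p),88) for p in((210,347),(283,398),(157,393),(233,442))]
for i in q:print('scene plate',i.round(1))
print('mean',np.mean(q,0).round(1))
print('slot top',atz(t,390+(582-390)/7.8-.4,280+192/7.8-.4,88).round(1))
print('bits scene z119',atz(c,*S(240,347),119).round(1))
print('shank upper scene z170',atz(c,*S(263,265),170).round(1))
print('bits wrist far end top z124',atz(w,*W(642,90),124.3).round(1),atz(w,*W(642,104),114.3).round(1))
print('head wrist near/far ends z214',atz(w,*W(642,168),214).round(1),atz(w,*W(642,425),214).round(1))
P=cloud(c);im=c['image'].astype(int);m=np.zeros((480,640),bool);m[195:224,412:432]=1
k=m&(P[...,2]>100)&(P[...,2]<176);qq=P[k]
for z in range(105,175,8):
    s=(qq[:,2]>=z)&(qq[:,2]<z+8)
    if s.any():print(z,s.sum(),qq[s].mean(0).round(1),qq[s,0].min().round(1),qq[s,0].max().round(1))
P=cloud(w);k=(P[...,2]>105)&(P[...,2]<150)&(w['range_z']>0)&(abs(P[...,1]+93)<30);qq=P[k]
print(len(qq))
for z in range(105,150,5):
    s=(qq[:,2]>=z)&(qq[:,2]<z+5)
    if s.any():print(z,s.sum(),qq[s].mean(0).round(1),qq[s].min(0).round(1),qq[s].max(0).round(1))
E
```

```text
plate wrist
[476.2 -72.8  88. ]
[ 476.1 -113.    88. ]
[ 430.2 -114.2   88. ]
[430.2 -71.5  88. ]
mean [453.2 -92.9  88. ] slot far end [464.9 -93.2  88. ]
scene plate [ 474.6 -113.4   88. ]
scene plate [ 429.5 -109.9   88. ]
scene plate [474.4 -69.9  88. ]
scene plate [430.1 -69.5  88. ]
mean [452.2 -90.7  88. ]
slot top [451.1 -93.5  88. ]
bits scene z119 [450.1 -93.7 119. ]
shank upper scene z170 [449.5 -94.5 170. ]
bits wrist far end top z124 [465.  -93.2 124.3] [457.5 -93.2 114.3]
head wrist near/far ends z214 [483.2 -93.3 214. ] [436.1 -93.3 214. ]
113 27 [450.1 -90.8 118.1] 438.4 461.6
121 41 [449.9 -91.2 124.7] 439.1 461.9
129 7 [449.2 -90.  133.7] 447.6 451.1
137 7 [448.5 -90.2 140.9] 446.0 451.0
145 10 [448.5 -89.9 149.4] 446.5 451.1
153 11 [449.1 -90.4 157.2] 446.3 451.8
161 7 [448.3 -90.5 165.1] 447.2 449.9
169 8 [447.  -88.3 171.7] 436.7 450.9
247
115 16 [461.9 -93.2 117.8] [461.6 -95.4 116.4] [462.3 -91.  120. ]
120 117 [458.1 -93.2 123.9] [452.  -95.3 120.3] [462.1 -91.  125. ]
125 42 [454.7 -93.3 126.9] [451.9 -95.3 125.1] [461.7 -91.1 130. ]
130 25 [452.9 -93.2 132.4] [451.9 -95.2 130. ] [453.7 -91.1 134.9]
135 26 [453.  -93.2 137.5] [452.1 -95.2 135.2] [453.9 -91.2 139.9]
140 21 [453.1 -93.1 141.6] [452.3 -95.2 140. ] [453.8 -91.2 144.6]
```

Request:
carry_out(plan=[[[1,0,8],0,0],[[2,0,16],0,0],[[2,0,20],0,0],[[2,0,21],0,0],[[2,0,21],0,0]])

```text
time: 6.75
position: [452.7, -93.8, 159.3]
eef_rot: [[1.0, -0.001, -0.0], [-0.001, -1.0, -0.0], [-0.0, 0.0, -1.0]]
ft_force: [0.3, 0.3, 0.3]
grip_width: 8.3
finger_force: 58.9
```

```bash
python3 - <<'E'
from h import *
st();w=cap('wrist');c=cap('scene')
P=cloud(w);k=(P[...,2]>93)&(P[...,2]<115)&(w['range_z']>0)&(abs(P[...,1]+93)<30)&(P[...,0]>430);qq=P[k]
for z in range(93,115,4):
    s=(qq[:,2]>=z)&(qq[:,2]<z+4)
    if s.any():print(z,s.sum(),qq[s].mean(0).round(1),qq[s].min(0).round(1),qq[s].max(0).round(1))
A=cv2.resize(c['image'][180:255,385:450],(520,600),interpolation=2)
B=cv2.resize(w['image'][190:310,290:352],(280,542),interpolation=2)
B=np.vstack([B,np.zeros((58,280,3),np.uint8)])
save(np.hstack([A,B]),'k2')
E
```

```text
t 6.75 tcp [452.71 -93.79 159.3 ] F [0.3 0.3 0.3] M [ 0.   -0.    0.03] w 8.31 ff 58.91394317150116 j [ 12.8   3.9 -31.1   0.  -54.9  77.1]
93 562 [541.7 -92.8  93.6] [ 462.9 -122.7   93. ] [545.9 -63.1  96.9]
97 15 [463.3 -93.9  98.7] [463.1 -95.9  97.1] [463.5 -91.7 100.6]
101 132 [458.8 -93.8 102.9] [453.  -95.9 101. ] [463.5 -91.6 104.9]
105 21 [454.3 -93.7 107.1] [453.3 -95.9 105.2] [455.2 -91.7 109. ]
109 19 [454.3 -93.8 111.2] [453.1 -95.9 109.6] [455.1 -91.7 112.9]
113 10 [454.4 -93.8 114.2] [453.4 -95.8 113.3] [455.1 -91.8 114.9]
```

View pics/k2.png

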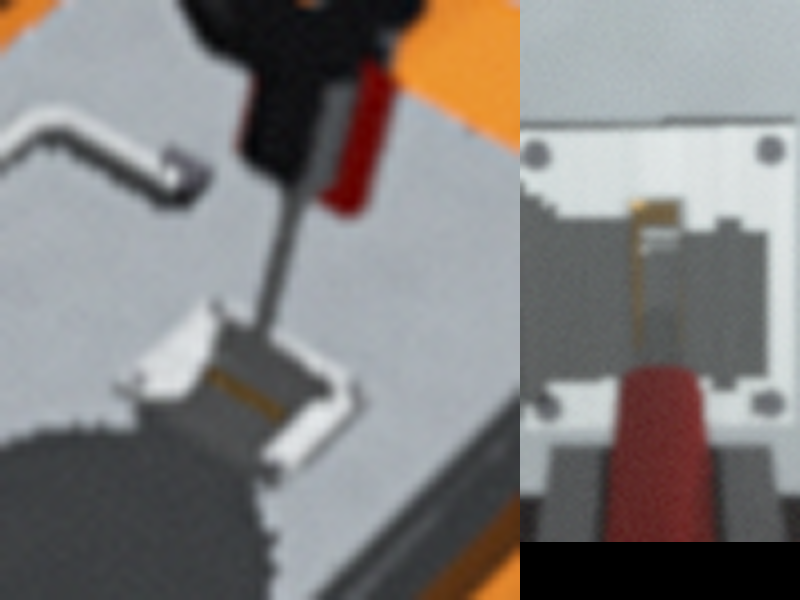

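Scene crop: bits just above the slot. Wrist crop: slot x 630–682, bits 640–681, so the key sits ~0.6 mm too far toward -y. Slot far end at y 202.

```bash
python3 - <<'E'
from h import *
w=load('wrist')
W=lambda x,y:(290+(x-520)/4.516-.4,190+y/4.516-.4)
for p in((656,202),(630,215),(682,215),(527,123),(800,120)):print(p,atz(w,*W(*p),88).round(2))
for p in((640,232),(681,232)):print('bit',p,atz(w,*W(*p),103.5).round(2))
E
```

```text
(656, 202) [464.52 -93.29  88.  ]
(630, 215) [462.59 -89.59  88.  ]
(682, 215) [462.58 -96.98  88.  ]
(527, 123) [476.13 -75.33  88.  ]
(800, 120) [ 476.51 -113.38   88.  ]
bit (640, 232) [465.39 -91.22 103.5 ]
bit (681, 232) [465.39 -96.64 103.5 ]
```

Request:
carry_out(plan=[[[0,-0.6,2],0,0],[[0.3,-0.6,4],0,0],[[0.3,-0.6,6],0,0],[[0.3,-0.6,7],0,0],[[0.3,-0.6,7],0,0]])

```text
time: 7.48
position: [452.9, -93.1, 152.2]
eef_rot: [[1.0, -0.001, -0.0], [-0.001, -1.0, -0.0], [-0.0, 0.0, -1.0]]
ft_force: [-0.9, -0.3, -0.1]
grip_width: 8.1
finger_force: 58.9
```

Request:
carry_out(plan=[[[0,0,1],0,0],[[0,0,2],0,0],[[0,0,3],0,0],[[0,0,3],0,0]])

```text
time: 7.98
position: [452.9, -93.1, 149.2]
eef_rot: [[1.0, -0.001, -0.0], [-0.001, -1.0, -0.0], [-0.0, 0.0, -1.0]]
ft_force: [0.2, -0.6, -0.3]
grip_width: 8.5
finger_force: 58.9
```

Request:
carry_out(plan=[[[0,0,1],0,0],[[0,0,2],0,0],[[0,0,2],0,0]])

```text
time: 8.35
position: [453.2, -93.2, 147.5]
eef_rot: [[1.0, -0.001, 0.0], [-0.001, -1.0, -0.0], [0.0, 0.0, -1.0]]
ft_force: [0.1, 0.1, 2.5]
grip_width: 8.2
finger_force: 59.4
```

Request:
carry_out(plan=[[[0,0,0.5],2,0],[[0,0,0.7],4,0],[[0,0,0.8],6,0],[[0,0,0.8],4,0],[[0,0,1],2,0],[[0,0,1],4,0],[[0,0,1.2],6,0],[[0,0,1.2],6,0]])

```text
time: 9.35
position: [452.9, -93.2, 146.2]
eef_rot: [[0.994, -0.106, -0.0], [-0.106, -0.994, -0.0], [-0.0, 0.0, -1.0]]
ft_force: [-0.8, -1.4, 1.0]
grip_width: 8.4
finger_force: 59.3
```

```bash
python3 - <<'E'
from h import *
st()
E
```

```text
t 9.35 tcp [452.92 -93.18 146.17] F [-0.8 -1.4  1. ] M [-0.37  0.28  0.02] w 8.37 ff 59.273720383644104 j [ 12.9   4.8 -32.2   0.  -53.   71. ]
```

Request:
carry_out(plan=[[[0,0,0.5],-1,0],[[0,0,1],-2,0],[[0,0,1.5],-1,0],[[0,0,2],0,0],[[0,0,2],0,0]])

```text
time: 9.98
position: [453.1, -93.1, 144.2]
eef_rot: [[0.994, -0.105, 0.0], [-0.105, -0.994, -0.0], [0.0, 0.0, -1.0]]
ft_force: [-0.9, -1.3, 2.3]
grip_width: 7.6
finger_force: 59.5
```

Request:
carry_out(plan=[[[0,0,1],-1,0],[[0,0,2],-1,0],[[0,0,3],0,0],[[0,0,3],0,0]])

```text
time: 10.48
position: [452.7, -93.0, 140.7]
eef_rot: [[0.994, -0.106, -0.001], [-0.106, -0.994, 0.0], [-0.001, -0.0, -1.0]]
ft_force: [-0.1, 0.4, -1.4]
grip_width: 8.4
finger_force: 58.7
```

Request:
carry_out(plan=[[[0,0,1],0,0],[[0,0,2],0,0],[[0,0,2.5],0,0],[[0,0,2.5],0,0]])

```text
time: 10.98
position: [453.0, -93.1, 138.7]
eef_rot: [[0.994, -0.105, 0.0], [-0.105, -0.994, -0.0], [0.0, 0.0, -1.0]]
ft_force: [-1.0, 0.0, 1.3]
grip_width: 8.2
finger_force: 59.2
```

Request:
carry_out(plan=[[[0,0,0.5],0,0],[[0,0,1],0,0],[[0,0,1.5],0,0],[[0,0,1.5],0,0]])

```text
time: 11.48
position: [453.4, -93.2, 138.4]
eef_rot: [[0.995, -0.105, 0.001], [-0.105, -0.995, -0.0], [0.001, 0.0, -1.0]]
ft_force: [-4.5, 1.2, 13.7]
grip_width: 8.3
finger_force: 61.3
```

Home at the floor (13.7 N up). Ease off slightly and turn clockwise.

Request:
carry_out(plan=[[[0,0,-0.6],0,0],[[0,0,-0.6],5,0],[[0,0,-0.6],11,0],[[0,0,-0.6],17,0],[[0,0,-0.6],23,0],[[0,0,-0.6],29,0],[[0,0,-0.6],35,0],[[0,0,-0.6],35,0]], force=90)

```text
time: 12.48
position: [453.4, -93.7, 138.6]
eef_rot: [[0.754, -0.657, 0.001], [-0.657, -0.754, -0.001], [0.001, 0.0, -1.0]]
ft_force: [-1.2, -3.2, 7.9]
grip_width: 7.9
finger_force: 88.5
```

```bash
python3 - <<'E'
from h import *
st()
E
```

```text
t 12.475 tcp [453.36 -93.73 138.6 ] F [-1.2 -3.2  7.9] M [-1.15  0.71  0.04] w 7.85 ff 88.4884250164032 j [ 12.9   5.3 -32.8   0.1 -51.9  36. ]
```

Request:
carry_out(plan=[[[0,0,0],6,0],[[0,0,0],12,0],[[0,0,0],18,0],[[0,0,0],24,0],[[0,0,0],30,0],[[0,0,0],36,0],[[0,0,0],42,0],[[0,0,0],46,0],[[0,0,0],46,0]])

```text
time: 13.6
position: [452.6, -94.1, 138.6]
eef_rot: [[0.052, -0.999, -0.001], [-0.999, -0.052, -0.002], [0.002, 0.001, -1.0]]
ft_force: [-4.0, -3.2, 10.2]
grip_width: 7.7
finger_force: 88.8
```

```bash
python3 - <<'E'
from h import *
st();w=cap('wrist')
save(w['image'],'w5',2.5,(220,180,420,400))
E
```

```text
t 13.6 tcp [452.63 -94.11 138.56] F [-4.  -3.2 10.2] M [-1.59  1.6   0.15] w 7.73 ff 88.80335927009583 j [ 12.8   5.3 -32.8   0.1 -51.9 -10. ]
```

View pics/w5.png

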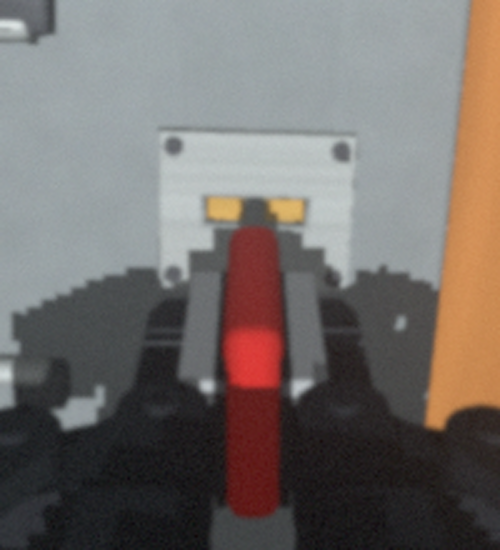

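The wrist crop shows the lock plate with the slot across the key, shank at (256,210): the key is turned and captive under the plate. Push on to the stop.

Request:
carry_out(plan=[[[0,0,0],1,0],[[0,0,0],2.5,0],[[0,0,0],4,0],[[0,0,0],4,0],[[0,0,0],4,0]])

```text
time: 14.28
position: [452.6, -94.1, 138.6]
eef_rot: [[-0.017, -1.0, -0.001], [-1.0, 0.017, -0.002], [0.002, 0.001, -1.0]]
ft_force: [-3.8, -4.0, 10.7]
grip_width: 7.5
finger_force: 88.9
```

```bash
python3 - <<'E'
from h import *
st();s=arm.sense();R=s['eef_rot'];print(np.degrees(np.arctan2(R[1][1],R[0][1])))
E
```

```text
t 14.275 tcp [452.58 -94.12 138.59] F [-3.8 -4.  10.7] M [-1.59  1.72  0.37] w 7.53 ff 88.94871354103088 j [ 12.9   5.3 -32.8   0.1 -51.9 -13.9]
179.04033236281126
```

```bash
python3 - <<'E'
from h import *
print(arm.job_done())
E
```

```text
the job is handed in; nothing more can be done
None
```

I pulled the key from the small blue cup and pushed it home in the lock, wiggling past the catch. It is turned clockwise to what the torque rise (0.15 to 0.37 N m) indicates is the stop. The job was handed in at about 14 s with the fingers still holding the key there. The cup was standing after the pull, and I noticed no contact with the other things, though I took no final picture of either.

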